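Seat a feed roller against the end stop of a length gauge

ROBOT

A 6-joint arm with a two-finger parallel gripper is mounted at the origin on the work surface. World frame = base frame: x ahead of the robot, y to its left, z up, the work surface at z = 0. Lengths are in m, angles in degrees, forces in N, time in s.
With the tool pointing down it reaches from about 0.375 to 0.9 m from the base axis. Payload 3.1 kg.
Tool frame: the origin (TCP) lies between the finger pads; the fingertips stand 22 mm ahead of it and the grasp point (between the pads) lies 3 mm ahead of it (bot.tip_extent is the distance from the TCP to the fingertips, in m); y points along the fingers, z is the direction in which the jaws open and shut, and the axes are right-handed (so a half turn about y gives the same grasp; the last joint's range is limited). The gripper opens to 87 mm and grips with 3 to 60 N. Pads are 19 mm wide; open, the fingers measure 117 mm over their backs; the gripper's body (75 mm by 190 mm) begins 51 mm behind the grasp point.
Start: joints at [62.252, 30.224, 82.088, -0, 67.689, -10.227], TCP at [0.188, 0.596, 0.245] pointing down, gripper open.
Joint ranges: [-176.69, 176.69], [-43.24, 126.21], [12.49, 139.97], [-82, 262], [0, 151.66], [-163.58, 163.58]. Speed limits (degrees/s): [159.86, 159.86, 180, 180, 180, 180].

INTERFACE

Orientations are given as a 3x3 rotation matrix whose columns are the frame's x, y, z axes.
In Python, from rig import bot, eyes, models gives the robot as it stands. The module is installed in compiled form; this text tells all that it offers.
- The arm moves only by the tool arm_command, never from a script. Its arguments are lists of equal length, an entry for each row: "translation": the shift along the tool's x, y, z each as a share of 0.08 m, from -1 to 1, a list of three; "rotation": the turn, a rotation vector about the tool's x, y, z each as a share of 60 degrees, from -1 to 1, a list of three; "grip": the closure, from -1 (fully open) to 1 (shut), so that 0 is half open. In form: {"translation": [[x, y, z], ...], "rotation": [[rx, ry, rz], ...], "grip": [grip, ...]}. A call has 1 to 5 rows; each row is the pose to reach, as a shift and turn from the pose commanded when the call began, along the tool's axes at that moment; what a row does not reach only later rows make up. A row lasts 1/10 s, in which the tool goes at most 50 mm and 8.59 degrees, less where a joint would pass 70% of its speed; a pose out of reach is approached as far as the arm can. A call with a number of a shift or a turn outside -1 to 1 is refused whole. A call with a gripper value outside its range is refused whole. The fingers move at their own pace and stop on an object; the grip force is fixed at half the most. Time passes only in rows, so rows that repeat a pose let the fingers close. It gives the time, the measured TCP pose, the force and the opening at its end, in the units of the state.
- bot.read_state(): the state, without advancing time (a new reading comes with each control period).
- eyes.capture(name): name is "side" or "top" or "wrist"; returns a dict with "image" (384x512x3 uint8, blue, green, red), "mtx" (3x3 intrinsics, pixels), "dist_coeffs" ([k1, k2, p1, p2, k3] as OpenCV has them; the pictures are not rectified), "rvec" (rotation vector, rad) and "tvec" (3), from world to camera coordinates, as OpenCV has them; the wrist camera has in their place "hand_eye" (4x4, takes a point from camera to tool coordinates, whose origin is the TCP and whose axes are the tool frame's). Camera axes: x right, y down, z forward; pixel columns grow to the right and rows downward; lengths in m; the calibration is good to about 2 mm. A picture is of the moment at which its call begins: read the wrist's pose just before it. There is no depth.
- bot.hand_in(): hands the job in, once; it reports no verdict.
Trained networks look in the newest picture that a camera, given by its name, has taken for a name from the list of things; names that differ only in an ending like _2 or _b are one class to them, and where a whole thing is asked for, a point or a joint stands for the part that bears it (a point fixed in the world has none). Each returns a list of dicts, best first, with "conf" (0 to 1); they miss things now and then, are a little off and sometimes report something else, mostly with a low value. They report only what shows in the picture. A call takes as long as a camera call. They do not tell look-alikes from the thing itself.
- models.recognise(camera, thing): "extent" ([left, top, right, bottom] as shares, 0 to 1, of the picture: columns of its width, rows of its height, round what is visible of it).
- models.spot_point(camera, thing): "point" ([column, row] as shares, 0 to 1, of the picture: columns of its width, rows of its height: a listed point, or the origin of a listed thing).
The state is a dict: "time_s": time; "joint_positions": joint angles; "qvel": joint speeds; "tau": joint torques, N m; "position": TCP position; "tcp_rot": TCP orientation; "force": force on the tool from outside, world axes, zero at the start; "moment": the same for the moment, N m; "opening": opening from 0.0 (shut) to 1.0 (fully open).
Only numpy, scipy, OpenCV 4.12 (cv2) and the standard library are available. Lean on these libraries where they do the work, as an engineer would, in place of code of your own. Each camera call takes 0.05 s, during which the arm holds its last target. There are 200 camera calls.

TASK

Goods-in check of a delivered feed roller: take the black roller out of the carton tray, lay it gently in the rear part of the V-groove of the blue length gauge (its middle behind the middle of the groove, away from the red end stop) and let go of it. Then push it slowly along the groove from behind until its end meets the spring-backed red stop and presses it with about 10 N for half a second, never more than 20 N, back off, and leave it lying in the groove, still touching the stop. Leave the yellow roller, the tape roll and the label roll where they are.

Things in the scene. Friction and masses are not known exactly. Their poses are not given: they have to be found in the camera images.
- roller_center (a point): centre of the black feed roller: a plain cylinder 30 mm in diameter, 150 mm long, 0.2 to 0.4 kg (black rubber sleeve, 20 mm of bare steel at each end, flat ends). x lies along its axis; both ends are alike and it may lie either way round. It starts in a cradle of the carton tray, its axis 29 mm above the table
- roller: the same black roller as a body, origin also at its centre, x along its axis. In the groove it meets the red tip of the end stop, whose face stands 5 to 35 mm out of the housing, set differently each time and not measured. The tip gives by 2.5 N per mm (10 mm at most) and is damped: it springs back slowly and stays in touch with the roller
- tray: shallow brown carton tray, 210 mm (x) by 190 mm (y), fixed, origin under its centre; two cradles along its x at y = -40 and +40 mm hold the black and the yellow roller, either way. Its walls and cradles reach no higher than 20 mm above the table: fingertips kept above 21 mm clear them
- groove_mid (a point): half-way along the V-groove of the blue length gauge (fixed), on the line the roller's axis takes when it lies in the groove, 41 mm above the table. x runs along the groove towards the end stop, z up. The straight 90 degree V is 250 mm long (x -125 to +125 mm), open at the rear, 42 mm wide outside
- gauge: the blue length gauge, fixed: base plate 360 x 100 x 14 mm, x along the groove towards the stop, origin at table height, 15 mm in x beyond groove_mid. The V's bottom is 20 mm and its upper edges 33 mm above the table, so a roller in it is free from 8 mm below its axis upwards; sliding it takes some 1 to 6 N (friction and mass vary)
- endstop: the end stop: a dark steel housing fixed across the groove's far end (50 mm wide, up to 60 mm above the table; origin on its face at the roller's axis, 125 mm beyond groove_mid; a readout box behind, up to 72 mm). On the groove's axis a red tip, a disc 26 mm across, stands out of it
- spare_center (a point): centre of the yellow roller, same size, in the other cradle of the tray, to be left alone
- labels: roll of white labels standing on end, 90 mm across, 60 mm high, a bystander; origin at the centre of its underside
- tape: roll of amber packing tape lying flat, 96 mm across, 48 mm high, a bystander; origin at the centre of its underside
Things that resemble listed ones, but are neither listed nor needed, are in the scene too. What is shaped like the roller but orange or turquoise is not meant.

How it is judged:
By the outcome, as a careful person would: the job done as asked, in the order asked, and still so for the second after the job is handed in, with the robot touching nothing.
It also fails if it takes over 64 s, if anything falls off the work surface, if the arm or the gripper's body presses on something with over 40 N, if the wrist force passes 120 N, or if a joint passes its speed limit or range.

## Working session

There is one attempt and no reset: what is moved stays moved. The work goes in short steps, Python scripts to look and compute and a tool call to move; the robot and the scene stay as the last step left them, time stands still between calls to the robot, and variables do not carry over. Pictures are saved under pics/ and viewed, about 8 in all and at most 12, crops included, and the job is handed in when it is done.

Besides the shell and the picture viewer there is one more tool, called as name(argument=value, ...), one argument or row to a line, values as JSON. arm_command: Moves the arm, as the interface text tells. Shift numbers are shares of 0.08 m and turn numbers shares of 60 degrees, none past 1 either way. Its arguments: {"type":"object","properties":{"translation":{"type":"array"},"rotation":{"type":"array"},"grip":{"type":"array"}},"required":["translation","rotation","grip"]}

```bash
mkdir -p pics; cat > h.py <<'E'
import numpy as np, cv2, json
from rig import bot, eyes, models
def cap(n, save=None):
    s=bot.read_state(); c=eyes.capture(n)
    if n=="wrist":
        T=np.eye(4); T[:3,:3]=np.array(s["tcp_rot"]); T[:3,3]=s["position"]
        M=np.linalg.inv(T@np.array(c["hand_eye"]))
        c["R"],c["t"]=M[:3,:3],M[:3,3]
    else:
        c["R"]=cv2.Rodrigues(np.array(c["rvec"],float))[0]; c["t"]=np.array(c["tvec"],float).ravel()
    if save: cv2.imwrite("pics/"+save,c["image"])
    return c
def ray(c,px,z):
    u=cv2.undistortPoints(np.array(px,float).reshape(-1,1,2),np.array(c["mtx"],float),np.array(c["dist_coeffs"],float)).reshape(-1,2)
    d=np.c_[u,np.ones(len(u))]@c["R"]; o=-c["R"].T@c["t"]
    return o+d*((z-o[2])/d[:,2])[:,None]
def proj(c,P):
    return cv2.projectPoints(np.array(P,float).reshape(-1,1,3),cv2.Rodrigues(c["R"])[0],c["t"],np.array(c["mtx"],float),np.array(c["dist_coeffs"],float))[0].reshape(-1,2)
E
python3 - <<'E'
from h import *
np.set_printoptions(precision=3,suppress=True)
s=bot.read_state();print(s["time_s"],s["position"],s["tcp_rot"],s["force"],s["opening"],bot.tip_extent)
ims=[]
for n in("top","side"):
    c=cap(n,n+"0.png")
    print(n,-c["R"].T@c["t"])
    for t,z in dict(roller_center=.029,spare_center=.029,groove_mid=.041,gauge=0,endstop=.041,tray=0,labels=0,tape=0).items():
        for r in models.spot_point(n,t)[:3]:
            p=np.array(r["point"])*[512,384]; print(t,round(r["conf"],2),p,ray(c,p,z)[0][:2])
E
```

```text
0.0 [0.188 0.595 0.244] [[ 0.954 -0.001  0.301]
 [-0.301 -0.002  0.954]
 [-0.    -1.    -0.002]] [0.161 0.12  0.869] 0.9992316814415251 0.022
top [ 0.359 -0.058  0.976]
roller_center 0.89 [300.186 185.702] [ 0.521 -0.165]
roller_center 0.84 [202.189 259.814] [0.34  0.079]
roller_center 0.68 [125.901 272.794] [0.309 0.268]
spare_center 0.68 [177.101 188.083] [0.519 0.145]
spare_center 0.59 [297.882 220.8  ] [ 0.434 -0.157]
spare_center 0.49 [126.515 192.307] [0.509 0.274]
groove_mid 0.62 [178.278 188.582] [0.516 0.139]
gauge 0.64 [175.104 189.389] [0.52  0.156]
endstop 0.87 [127.181 189.312] [0.515 0.269]
endstop 0.58 [298.394 206.093] [ 0.469 -0.158]
tray 0.96 [295.68 204.71] [ 0.477 -0.155]
tray 0.4 [173.517 191.693] [0.514 0.16 ]
labels 0.72 [201.677 109.709] [0.737 0.09 ]
tape 0.91 [265.677 113.011] [ 0.725 -0.082]
tape 0.53 [297.421 204.288] [ 0.478 -0.16 ]
side [ 0.088 -0.899  0.678]
roller_center 0.96 [300.288 280.013] [ 0.488 -0.392]
roller_center 0.82 [264.602 219.994] [ 0.522 -0.162]
roller_center 0.8 [143.411 170.304] [0.294 0.241]
spare_center 0.89 [236.288 223.718] [ 0.446 -0.143]
groove_mid 0.86 [219.494 166.618] [0.519 0.14 ]
gauge 0.78 [216.422 176.102] [0.512 0.152]
endstop 0.52 [201.523 152.717] [0.501 0.256]
endstop 0.3 [287.283 172.301] [0.701 0.015]
tray 0.65 [249.702 232.205] [ 0.479 -0.159]
labels 0.93 [283.699 173.184] [0.727 0.074]
tape 0.89 [312.013 198.989] [ 0.725 -0.098]
```

```bash
python3 -c "
import cv2
a=cv2.imread('pics/top0.png');cv2.imwrite('pics/t0.png',cv2.resize(a,(800,600)))
a=cv2.imread('pics/side0.png');cv2.imwrite('pics/s0.png',cv2.resize(a,(800,600)))"
```

```text
(no output)
```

View pics/t0.png

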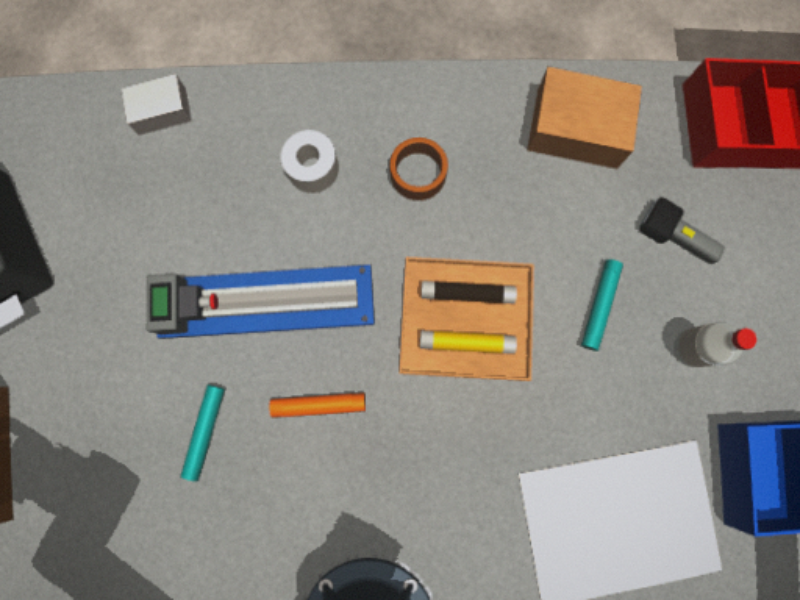

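View pics/s0.png

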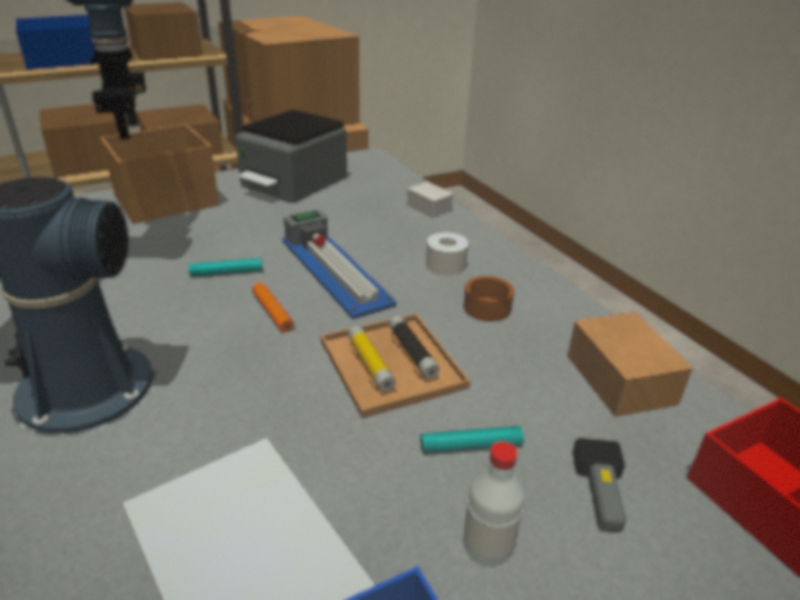

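Candidates in the 800x600 top view:
- Black roller at (468,292), in the upper cradle of the tray. This is the one I want.
- Yellow spare at (467,342).
- Orange look-alike at (317,405).
- Turquoise look-alikes at (601,305) and (202,432).

The gauge groove runs from its rear end at (357,294) to the red tip at (213,301), so towards +y. I'll move over the gauge for a closer look.

arm_command(
  translation=[
    [0.85, 0, -0.75],
    [0.85, 0, -0.75],
  ],
  rotation=[
    [0, 0, 0],
    [0, 0, 0],
  ],
  grip=[-1, -1],
)

```text
time_s: 1.1
position: [0.235, 0.5175, 0.2443]
tcp_rot: [[0.954, 0.0, 0.299], [-0.299, -0.0, 0.954], [0.001, -1.0, -0.0]]
force: [-0.1, -0.1, -0.8]
opening: 1.001
```

arm_command(
  translation=[
    [0.85, 0, -0.75],
    [0.85, 0, -0.75],
  ],
  rotation=[
    [0, 0, 0],
    [0, 0, 0],
  ],
  grip=[-1, -1],
)

```text
time_s: 1.3
position: [0.2824, 0.4387, 0.2446]
tcp_rot: [[0.954, 0.0, 0.301], [-0.301, -0.0, 0.954], [0.0, -1.0, -0.0]]
force: [-0.3, -0.3, 0.6]
opening: 1.0
```

arm_command(
  translation=[
    [0.85, 0, -0.75],
    [0.85, 0, -0.75],
  ],
  rotation=[
    [0, 0, 0],
    [0, 0, 0],
  ],
  grip=[-1, -1],
)

```text
time_s: 1.5
position: [0.3294, 0.361, 0.2448]
tcp_rot: [[0.954, 0.001, 0.301], [-0.301, -0.0, 0.954], [0.001, -1.0, 0.0]]
force: [0.9, 0.1, -0.2]
opening: 1.0
```

arm_command(
  translation=[
    [0.85, 0, -0.75],
    [0.85, 0, -0.75],
  ],
  rotation=[
    [0, 0, 0],
    [0, 0, 0],
  ],
  grip=[-1, -1],
)

```text
time_s: 1.7
position: [0.3763, 0.2833, 0.2449]
tcp_rot: [[0.953, 0.001, 0.301], [-0.301, 0.0, 0.953], [0.001, -1.0, 0.0]]
force: [1.0, 0.2, -0.1]
opening: 1.0
```

arm_command(
  translation=[
    [0.85, 0, -0.75],
    [0.85, 0, -0.75],
    [0.85, 0, -0.75],
    [0.85, 0, -0.75],
    [0.85, 0, -0.75],
  ],
  rotation=[
    [0, 0.14, 0],
    [0, 0.28, 0],
    [0, 0.42, 0],
    [0, 0.56, 0],
    [0, 0.7, 0],
  ],
  grip=[-1, -1, -1, -1, -1],
)

```text
time_s: 2.2
position: [0.4225, 0.2069, 0.2447]
tcp_rot: [[0.501, 0.0, 0.866], [-0.866, 0.0, 0.501], [0.0, -1.0, 0.0]]
force: [-0.1, -0.7, -0.3]
opening: 1.002
```

arm_command(
  translation=[
    [0, -0.5, 0],
    [0, -1, 0],
    [0, -1, 0],
    [0, -1, 0],
    [0, -1, 0],
  ],
  rotation=[
    [0, 0.14, 0],
    [0, 0.28, 0],
    [0, 0.42, 0],
    [0, 0.5, 0],
    [0, 0.5, 0],
  ],
  grip=[-1, -1, -1, -1, -1],
)

```text
time_s: 2.7
position: [0.4221, 0.2076, 0.3251]
tcp_rot: [[0.009, 0.001, 1.0], [-1.0, 0.0, 0.009], [-0.0, -1.0, 0.001]]
force: [-0.5, -0.4, -0.2]
opening: 0.999
```

```bash
python3 - <<'E'
from h import *
np.set_printoptions(precision=4,suppress=True)
s=bot.read_state();print(s["time_s"],s["position"],s["tcp_rot"],s["joint_positions"])
c=cap("wrist","w1.png");print(np.array(c["hand_eye"]))
for t,z in dict(groove_mid=.041,gauge=0,endstop=.041).items():
    for r in models.spot_point("wrist",t)[:2]:
        p=np.array(r["point"])*[512,384]; print(t,round(r["conf"],2),p,ray(c,p,z)[0][:2])
cv2.imwrite("pics/w1b.png",cv2.resize(c["image"],(800,600)))
E
```

```text
2.7 [0.4221 0.2076 0.3251] [[ 0.0086  0.0011  1.    ]
 [-1.      0.0003  0.0086]
 [-0.0003 -1.      0.0011]] [12.5362 12.4434 97.3246  0.0032 70.1658 12.0444]
[[-0.0006  0.9631  0.2691 -0.0748]
 [ 0.0014 -0.2691  0.9631 -0.14  ]
 [ 1.      0.0009 -0.0012 -0.001 ]
 [ 0.      0.      0.      1.    ]]
groove_mid 0.72 [317.4912 207.2832] [0.51   0.1413]
gauge 0.83 [313.4976 191.0016] [0.5104 0.1556]
endstop 0.83 [322.4064 122.8032] [0.5091 0.266 ]
```

View pics/w1b.png

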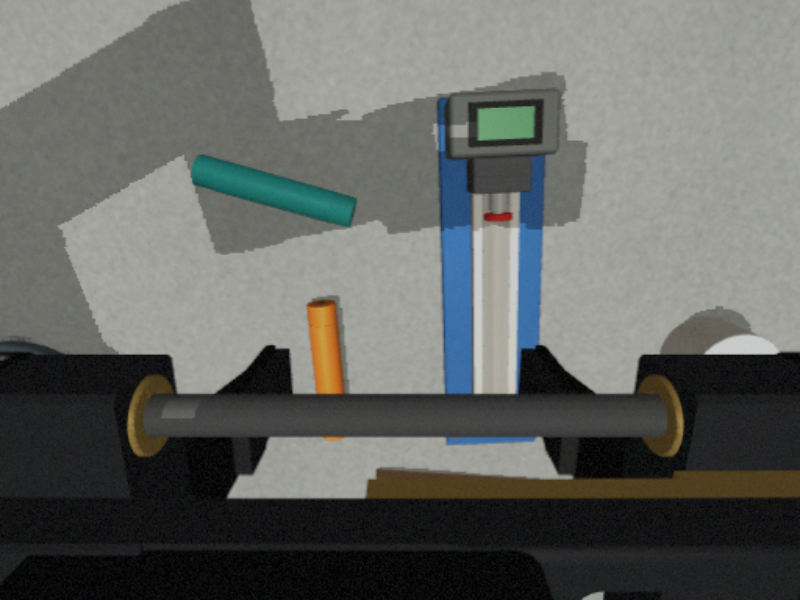

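The wrist view (800x600) shows the groove at columns 473–520, the red tip at (498,217), and the rear of the blue plate at row 442. Next I'll measure the groove line from its edges in the wrist and top pictures, plus the red tip and the black roller.

```bash
python3 - <<'E'
from h import *
np.set_printoptions(precision=4,suppress=True)
def blue(img):
    h=cv2.cvtColor(img,cv2.COLOR_BGR2HSV); return ((h[...,0]>100)&(h[...,0]<125)&(h[...,1]>130)&(h[...,2]>40)),h
# wrist
c=cap("wrist"); b,h=blue(c["image"]); mid=[]
for r in range(130,245,3):
    xs=np.where(b[r,280:360])[0]+280
    g=np.diff(xs); k=g.argmax() 
    if g[k]>15: mid.append([[xs[k]+.5,r],[xs[k+1]-.5,r]])
def line(c,mid,z,ax):
    m=np.array(mid); A=ray(c,m[:,0],z);B=ray(c,m[:,1],z); M=(A+B)/2
    p=np.polyfit(M[:,1],M[:,0],1); print("width",np.median(np.abs(A-B)[:,0]),"x at y=.14",np.polyval(p,.14),"slope dx/dy",p[0],"resid",np.std(M[:,0]-np.polyval(p,M[:,1])))
line(c,mid,.033,0)
red=lambda h:(((h[...,0]<8)|(h[...,0]>172))&(h[...,1]>130)&(h[...,2]>60))
m=red(h).copy(); m[:, :290]=0; m[:,350:]=0; m[160:]=0
ys,xs=np.where(m); print("red wrist",xs.min(),xs.max(),ys.min(),ys.max()); print(ray(c,[[xs.mean(),ys.max()+.5],[xs.mean(),ys.min()-.5]],.041),ray(c,[[xs.mean(),ys.min()]],.054))
# top
c=cap("top"); b,h=blue(c["image"]); mid=[]
for x in range(142,226,3):
    ys=np.where(b[160:225,x])[0]+160; g=np.diff(ys)
    if len(g) and g.max()>8: k=g.argmax(); mid.append([[x,ys[k]+.5],[x,ys[k+1]-.5]])
print(len(mid)); line(c,mid,.033,0)
n,l,st,_=cv2.connectedComponentsWithStats(b.astype(np.uint8))
k=[i for i in range(1,n) if 100<st[i,0]+st[i,2]/2<240 and 160<st[i,1]+st[i,3]/2<220 and st[i,4]>200]
pts=np.vstack([np.argwhere(l==i)[:,::-1] for i in k]).astype(np.float32); R=ray(c,cv2.boxPoints(cv2.minAreaRect(pts)),.014); print("plate",R[:,:2])
m=red(h); m[:,:120]=0;m[:,150:]=0;m[:170]=0;m[210:]=0
ys,xs=np.where(m); print("red top",xs.min(),xs.max(),ys.min(),ys.max()); print(ray(c,[[xs.max()+.5,ys.mean()],[xs.min()-.5,ys.mean()]],.041)[:,:2])
# roller sleeve
m=(h[...,2]<70).astype(np.uint8); m[:178]=0;m[200:]=0;m[:,:272]=0;m[:,330:]=0
n,l,st,_=cv2.connectedComponentsWithStats(m);k=st[1:,4].argmax()+1
pts=np.argwhere(l==k)[:,::-1].astype(np.float32); q=cv2.minAreaRect(pts);print(st[k],q)
R=ray(c,cv2.boxPoints(q),.029);print("sleeve",R[:,:2],R.mean(0))
im=c["image"][155:255,250:350];cv2.imwrite("pics/crop.png",cv2.resize(im,(600,600),interpolation=cv2.INTER_CUBIC))
E
```

```text
width 0.04675381852976401 x at y=.14 0.5095010338782289 slope dx/dy -0.05653819056168999 resid 0.0002838091095754145
red wrist 311 327 136 141
[[0.5052 0.24   0.041 ]
 [0.5047 0.2484 0.041 ]] [[0.5021 0.2487 0.054 ]]
28
width 0.04586655657331509 x at y=.14 0.5119131995772043 slope dx/dy -0.05464500853197838 resid 0.00041293071066052976
plate [[ 0.5508  0.3324]
 [ 0.5688 -0.005 ]
 [ 0.4714 -0.0111]
 [ 0.4522  0.3204]]
red top 134 138 188 197
[[0.5067 0.2395]
 [0.5069 0.2523]]
[278 181  44  13 446] ((299.6611328125, 186.68063354492188), (42.98701858520508, 10.753885269165039), 3.2704880237579346)
sleeve [[ 0.5091 -0.109 ]
 [ 0.5364 -0.1111]
 [ 0.5289 -0.2189]
 [ 0.5017 -0.2162]] [ 0.519  -0.1638  0.029 ]
```

View pics/crop.png

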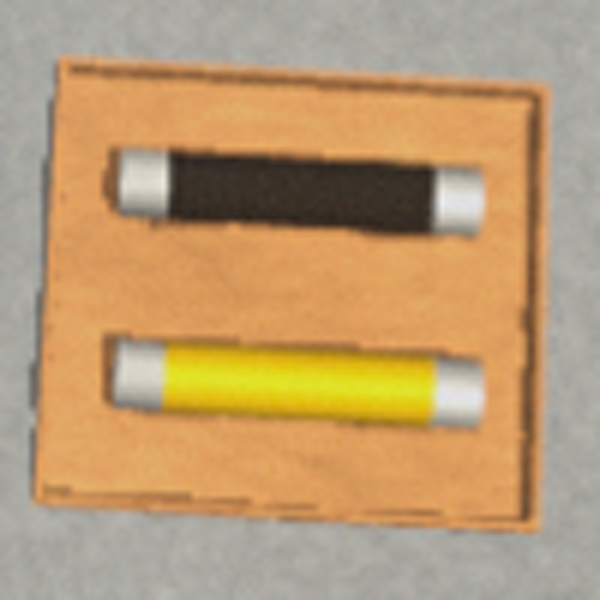

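The crop confirms the choice: the black sleeve with steel ends is at (300,190), and the yellow one lies beside it at (300,385). I'll move over the tray and view from close by.

arm_command(
  translation=[
    [0.93, 0, 0.3],
    [0.93, 0, 0.3],
  ],
  rotation=[
    [0, 0, 0],
    [0, 0, 0],
  ],
  grip=[-0.3, -0.3],
)

```text
time_s: 3.2
position: [0.4472, 0.1323, 0.3244]
tcp_rot: [[0.011, 0.0, 1.0], [-1.0, -0.001, 0.011], [0.001, -1.0, 0.0]]
force: [-0.4, 0.4, -0.4]
opening: 0.894
```

arm_command(
  translation=[
    [0.93, 0, 0.3],
    [0.93, 0, 0.3],
  ],
  rotation=[
    [0, 0, 0],
    [0, 0, 0],
  ],
  grip=[-0.3, -0.3],
)

```text
time_s: 3.4
position: [0.4723, 0.0567, 0.3245]
tcp_rot: [[0.008, 0.001, 1.0], [-1.0, -0.001, 0.008], [0.001, -1.0, 0.001]]
force: [-0.1, -0.3, 0.0]
opening: 0.72
```

arm_command(
  translation=[
    [0.93, 0, 0.3],
    [0.93, 0, 0.3],
  ],
  rotation=[
    [0, 0, 0],
    [0, 0, 0],
  ],
  grip=[-0.3, -0.3],
)

```text
time_s: 3.6
position: [0.497, -0.018, 0.3245]
tcp_rot: [[0.007, 0.001, 1.0], [-1.0, -0.001, 0.007], [0.001, -1.0, 0.001]]
force: [-0.2, 0.3, -0.1]
opening: 0.662
```

arm_command(
  translation=[
    [0.93, 0, 0.3],
    [0.93, 0, 0.3],
    [0.93, 0, 0.3],
  ],
  rotation=[
    [0, 0.074, 0],
    [0, 0.074, 0],
    [0, 0.074, 0],
  ],
  grip=[-0.3, -0.3, -0.3],
)

```text
time_s: 3.9
position: [0.5221, -0.0931, 0.3242]
tcp_rot: [[-0.073, 0.001, 0.997], [-0.997, -0.002, -0.073], [0.002, -1.0, 0.001]]
force: [-0.3, 0.1, 0.0]
opening: 0.653
```

```bash
python3 - <<'E'
from h import *
np.set_printoptions(precision=4,suppress=True)
s=bot.read_state();print(s["time_s"],s["position"],s["tcp_rot"],s["joint_positions"],s["opening"])
c=cap("wrist");print([(round(r["conf"],2),np.array(r["point"])*[512,384],ray(c,np.array(r["point"])*[512,384],.029)[0]) for r in models.spot_point("wrist","roller_center")[:3]])
cv2.imwrite("pics/w2.png",c["image"])
cv2.imwrite("pics/w2b.png",cv2.resize(c["image"],(800,600)))
E
```

```text
3.9 [ 0.5221 -0.0931  0.3242] [[-0.073   0.0011  0.9973]
 [-0.9973 -0.0016 -0.073 ]
 [ 0.0015 -1.      0.0012]] [-22.1629  17.7198  89.7923  -0.0648  72.3961 -17.9559] 0.65319128009252
[(0.89, array([258.9184, 207.5904]), array([ 0.5154, -0.1649,  0.029 ])), (0.68, array([123.0848,  47.5008]), array([0.349 , 0.0755, 0.029 ]))]
```

View pics/w2b.png

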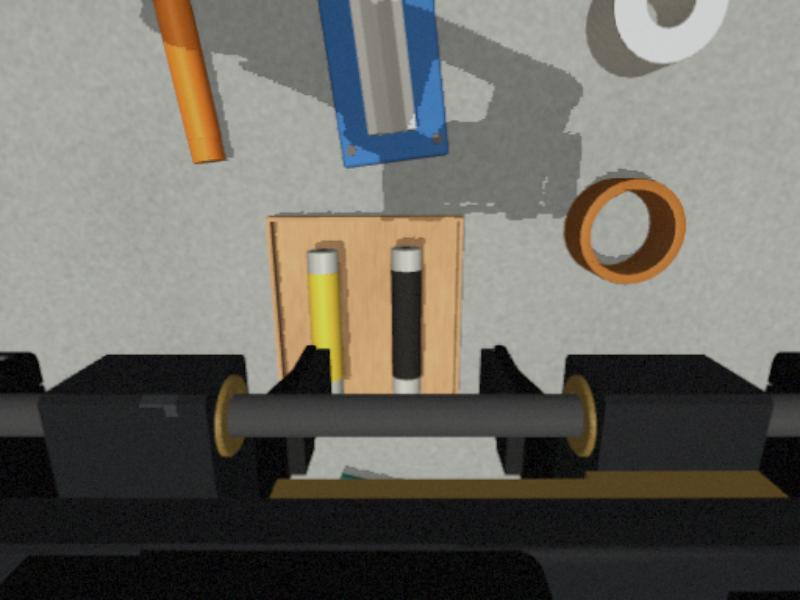

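```bash
python3 - <<'E'
from h import *
np.set_printoptions(precision=4,suppress=True)
c=cap("wrist"); g=c["image"].max(2)
m=[]
for r in range(178,238,3):
    xs=np.where(g[r,235:290]<60)[0]+235; m.append([[xs.min()-.5,r],[xs.max()+.5,r]])
m=np.array(m);A=ray(c,m[:,0],.033);B=ray(c,m[:,1],.033);M=(A+B)/2
p=np.polyfit(M[:,1],M[:,0],1);print("width",np.median(abs(A-B)[:,0]),"x at -.164",np.polyval(p,-.164),"slope",p[0])
col=g[:,259];i=np.where(col[160:250]<60)[0]+160;print(i.min(),i.max(),ray(c,[[259,i.min()-.5],[259,i.max()+.5]],.044))
print("groove rear",ray(c,[[392/1.5625,134/1.5625]],.03),"plate rear",ray(c,[[345/1.5625,167/1.5625],[448/1.5625,154/1.5625]],.014))
E
```

```text
width 0.02761267538903861 x at -.164 0.5167387799789422 slope 0.06758463299289605
161 244 [[ 0.5185 -0.0843  0.044 ]
 [ 0.5093 -0.2156  0.044 ]]
groove rear [[0.5143 0.0186 0.03  ]] plate rear [[ 0.4677 -0.0063  0.014 ]
 [ 0.5646 -0.0014  0.014 ]]
```

arm_command(
  translation=[
    [0.895, 0, 0],
    [0.895, 0.5, 0],
    [0.895, 1, 0],
    [0.895, 1, 0],
  ],
  rotation=[
    [0, 0, 0],
    [0, 0, 0],
    [0, 0, 0],
    [0, 0, 0],
  ],
  grip=[-0.3, -0.3, -0.3, -0.3],
)

```text
time_s: 4.45
position: [0.5117, -0.1579, 0.24]
tcp_rot: [[-0.068, -0.011, 0.998], [-0.998, 0.006, -0.068], [-0.006, -1.0, -0.011]]
force: [-0.5, 0.6, -0.1]
opening: 0.649
```

arm_command(
  translation=[
    [0, 0.5, 0],
    [0, 1, 0],
    [0, 1, 0],
  ],
  rotation=[
    [0, 0, 0],
    [0, 0, 0],
    [0, 0, 0],
  ],
  grip=[-0.3, -0.3, -0.3],
)

```text
time_s: 4.75
position: [0.5131, -0.1578, 0.162]
tcp_rot: [[-0.067, -0.008, 0.998], [-0.998, 0.005, -0.067], [-0.004, -1.0, -0.008]]
force: [-0.8, 0.0, 0.6]
opening: 0.652
```

arm_command(
  translation=[
    [0, 0.3, 0],
    [0, 0.55, 0],
    [0, 0.75, 0],
    [0, 0.75, 0],
    [0, 0.75, 0],
  ],
  rotation=[
    [0, 0, 0],
    [0, 0, 0],
    [0, 0, 0],
    [0, 0, 0],
    [0, 0, 0],
  ],
  grip=[-0.3, -0.3, -0.3, -0.3, -0.3],
)

```text
time_s: 5.25
position: [0.517, -0.1606, 0.1068]
tcp_rot: [[-0.068, 0.003, 0.998], [-0.998, -0.001, -0.068], [0.001, -1.0, 0.003]]
force: [1.6, 0.2, -0.9]
opening: 0.65
```

```bash
python3 - <<'E'
from h import *
np.set_printoptions(precision=4,suppress=True)
s=bot.read_state();print(s["time_s"],s["position"],s["tcp_rot"],s["force"],s["opening"])
c=cap("wrist")
a=c["image"];b=cap("side")["image"][150:270,180:330]
o=np.vstack([cv2.resize(a,(440,330)),cv2.resize(b,(440,352)[:2])[:270]]);cv2.imwrite("pics/w3.png",o)
E
```

```text
5.25 [ 0.517  -0.1606  0.1068] [[-0.0678  0.0027  0.9977]
 [-0.9977 -0.0015 -0.0678]
 [ 0.0013 -1.      0.0028]] [ 1.6393  0.2369 -0.8561] 0.6498138246160855
```

View pics/w3.png

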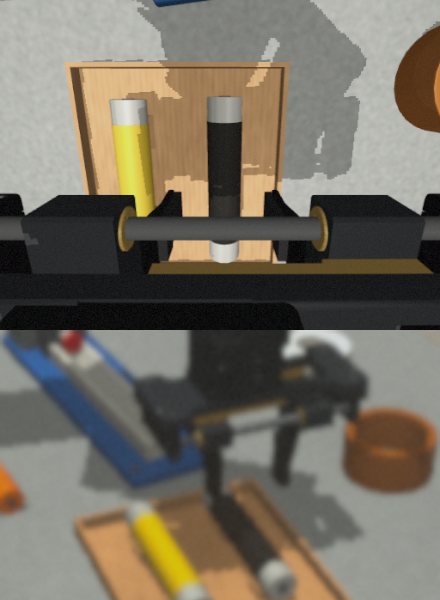

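The close view shows the black roller (column 224) midway between the jaws (fingers at columns ~165 and ~282), with yellow outside. I'm descending.

arm_command(
  translation=[
    [0.03, 0.1, 0],
    [0.05, 0.3, 0],
    [0.05, 0.5, 0],
    [0.05, 0.7, 0],
    [0.05, 0.7, 0],
  ],
  rotation=[
    [0, 0, 0],
    [0, 0, 0],
    [0, 0, 0],
    [0, 0, 0],
    [0, 0, 0],
  ],
  grip=[-0.3, -0.3, -0.3, -0.3, -0.3],
)

```text
time_s: 5.85
position: [0.5142, -0.1643, 0.0471]
tcp_rot: [[-0.069, -0.003, 0.998], [-0.998, 0.002, -0.069], [-0.001, -1.0, -0.003]]
force: [-0.2, 0.6, -0.6]
opening: 0.647
```

arm_command(
  translation=[
    [0, 0, 0],
    [0, 0, 0],
  ],
  rotation=[
    [0, 0, 0],
    [0, 0, 0],
  ],
  grip=[-0.3, -0.3],
)

```text
time_s: 6.05
position: [0.5158, -0.165, 0.0493]
tcp_rot: [[-0.069, 0.001, 0.998], [-0.998, -0.001, -0.069], [0.001, -1.0, 0.001]]
force: [0.8, 0.6, -0.6]
opening: 0.649
```

arm_command(
  translation=[
    [0, 0.03, 0.01],
    [0, 0.055, 0.01],
    [0, 0.055, 0.01],
    [0, 0.055, 0.01],
  ],
  rotation=[
    [0, 0, 0],
    [0, 0, 0],
    [0, 0, 0],
    [0, 0, 0],
  ],
  grip=[-0.3, -0.3, -0.3, -0.3],
)

```text
time_s: 6.45
position: [0.5161, -0.1647, 0.0443]
tcp_rot: [[-0.069, 0.0, 0.998], [-0.998, -0.0, -0.069], [0.0, -1.0, 0.0]]
force: [1.0, 0.1, -0.1]
opening: 0.648
```

arm_command(
  translation=[
    [0, 0, 0],
    [0, 0, 0],
    [0, 0, 0],
    [0, 0, 0],
    [0, 0, 0],
  ],
  rotation=[
    [0, 0, 0],
    [0, 0, 0],
    [0, 0, 0],
    [0, 0, 0],
    [0, 0, 0],
  ],
  grip=[0.1, 0.2, 0.3, 0.4, 0.5],
)

```text
time_s: 6.95
position: [0.5179, -0.1652, 0.0445]
tcp_rot: [[-0.07, 0.004, 0.998], [-0.998, -0.001, -0.07], [0.001, -1.0, 0.004]]
force: [4.8, 2.1, -1.0]
opening: 0.339
```

arm_command(
  translation=[
    [0, 0, 0],
    [0, 0, 0],
    [0, 0, 0],
  ],
  rotation=[
    [0, 0, 0],
    [0, 0, 0],
    [0, 0, 0],
  ],
  grip=[0.8, 1, 1],
)

```text
time_s: 7.25
position: [0.518, -0.1652, 0.0445]
tcp_rot: [[-0.07, 0.004, 0.998], [-0.998, -0.001, -0.07], [0.001, -1.0, 0.004]]
force: [4.7, 2.0, -0.9]
opening: 0.335
```

arm_command(
  translation=[
    [0, -0.2, 0],
    [0, -0.5, 0],
    [0, -0.8, 0],
    [0, -1, 0],
    [0, -1, 0],
  ],
  rotation=[
    [0, 0, 0],
    [0, 0, 0],
    [0, 0, 0],
    [0, 0, 0],
    [0, 0, 0],
  ],
  grip=[1, 1, 1, 1, 1],
)

```text
time_s: 7.75
position: [0.516, -0.1649, 0.1255]
tcp_rot: [[-0.069, 0.001, 0.998], [-0.998, -0.001, -0.069], [0.001, -1.0, 0.001]]
force: [0.5, 0.7, -3.5]
opening: 0.337
```

```bash
python3 - <<'E'
from h import *
np.set_printoptions(precision=4,suppress=True)
s=bot.read_state();print(s["time_s"],s["position"],s["tcp_rot"],s["force"],s["moment"],s["opening"])
E
```

```text
7.75 [ 0.516  -0.1649  0.1255] [[-0.0686  0.0008  0.9976]
 [-0.9976 -0.0012 -0.0686]
 [ 0.0011 -1.      0.0009]] [ 0.5247  0.7158 -3.4764] [-0.05    0.0193  0.0105] 0.3374898816103928
```

arm_command(
  translation=[
    [-0.4, 0, -0.03],
    [-0.83, 0, -0.066],
    [-0.83, 0, -0.066],
  ],
  rotation=[
    [0, 0, 0],
    [0, 0, 0],
    [0, 0, 0],
  ],
  grip=[1, 1, 1],
)

```text
time_s: 8.05
position: [0.5115, -0.0936, 0.1223]
tcp_rot: [[-0.066, -0.008, 0.998], [-0.998, 0.004, -0.066], [-0.004, -1.0, -0.009]]
force: [-0.5, -0.7, -3.4]
opening: 0.336
```

arm_command(
  translation=[
    [-0.4, 0, -0.03],
    [-0.83, 0, -0.066],
    [-0.83, 0, -0.066],
  ],
  rotation=[
    [0, 0, 0],
    [0, 0, 0],
    [0, 0, 0],
  ],
  grip=[1, 1, 1],
)

```text
time_s: 8.35
position: [0.5118, -0.028, 0.1226]
tcp_rot: [[-0.065, -0.007, 0.998], [-0.998, 0.002, -0.065], [-0.002, -1.0, -0.007]]
force: [-0.7, -1.0, -3.9]
opening: 0.34
```

arm_command(
  translation=[
    [-0.4, 0, -0.03],
    [-0.83, 0, -0.066],
    [-0.83, 0, -0.066],
  ],
  rotation=[
    [0, 0, 0],
    [0, 0, 0],
    [0, 0, 0],
  ],
  grip=[1, 1, 1],
)

```text
time_s: 8.65
position: [0.5121, 0.0377, 0.1229]
tcp_rot: [[-0.065, -0.004, 0.998], [-0.998, 0.001, -0.065], [-0.001, -1.0, -0.005]]
force: [-0.0, 0.4, -3.3]
opening: 0.33
```

arm_command(
  translation=[
    [-0.3, 0, -0.03],
    [-0.6, 0, -0.05],
    [-0.83, 0, -0.066],
    [-0.83, 0, -0.066],
    [-0.83, 0, -0.066],
  ],
  rotation=[
    [0, -0.05, 0],
    [0, -0.119, 0],
    [0, -0.119, 0],
    [0, -0.119, 0],
    [0, -0.119, 0],
  ],
  grip=[1, 1, 1, 1, 1],
)

```text
time_s: 9.15
position: [0.513, 0.1009, 0.1234]
tcp_rot: [[0.056, -0.002, 0.998], [-0.998, -0.001, 0.056], [0.001, -1.0, -0.002]]
force: [-0.0, 0.8, -2.8]
opening: 0.334
```

```bash
python3 - <<'E'
from h import *
np.set_printoptions(precision=4,suppress=True)
s=bot.read_state();print(s["time_s"],s["position"],s["tcp_rot"],s["force"],s["moment"],s["opening"])
c=cap("wrist");cv2.imwrite("pics/w4.png",cv2.resize(c["image"],(800,600)))
E
```

```text
9.15 [0.513  0.1009 0.1234] [[ 0.0562 -0.0015  0.9984]
 [-0.9984 -0.0008  0.0562]
 [ 0.0007 -1.     -0.0016]] [-0.0246  0.8048 -2.8036] [-0.0712 -0.0148  0.0176] 0.3339833636448764
```

View pics/w4.png

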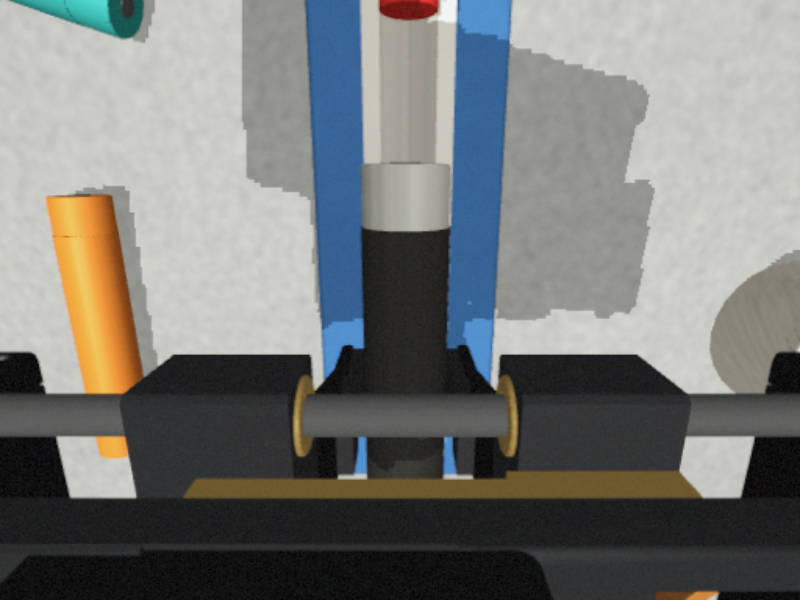

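```bash
python3 - <<'E'
from h import *
np.set_printoptions(precision=4,suppress=True)
s=bot.read_state();c=cap("wrist");print(np.array(c["mtx"]))
R=np.array(s["tcp_rot"]);p=np.array(s["position"])
k=1.5625
# grooves edges -> tool lateral coords, along several rows
b=c["image"];h=cv2.cvtColor(b,cv2.COLOR_BGR2HSV);bl=((h[...,0]>100)&(h[...,0]<125)&(h[...,1]>130))
L=[];W=[]
for r in range(12,100,4):
    xs=np.where(bl[r,190:340])[0]+190;g=np.diff(xs);q=g.argmax()
    e=ray(c,[[xs[q]+.5,r],[xs[q+1]-.5,r]],.033);L.append(R.T@(e.mean(0)-p));W.append(e.mean(0))
L=np.array(L);W=np.array(W)
print("groove lateral(z) vs tool x",np.polyfit(L[:,0],L[:,2],1),L[0],L[-1]); print(np.polyfit(W[:,1]-.14,W[:,0],1))
for (a,d,r) in((362,449,170),(363,449,225),(364,448,300)):
    e=ray(c,[[a/k,r/k],[d/k,r/k]],p[2]-.0155+.004); print("roller",(R.T@(e.mean(0)-p)), np.linalg.norm(e[0]-e[1]))
e=ray(c,[[405/k,163/k]],p[2]-.0155+.015);print("front end top",e)
for r in models.spot_point("wrist","groove_mid")[:1]: print(r, ray(c,np.array(r["point"])*[512,384],.041))
h_=((h[...,0]<8)|(h[...,0]>172))&(h[...,1]>130);h_[20:]=0;ys,xs=np.where(h_);print("red low row",ys.max(),ray(c,[[xs.mean(),ys.max()]],.032))
E
```

```text
[[294.9222   0.     259.0112]
 [  0.     294.9222 192.3458]
 [  0.       0.       1.    ]]
groove lateral(z) vs tool x [-0.0012 -0.0004] [-0.1405  0.0905  0.    ] [-0.0849  0.0905 -0.0002]
[-0.0542  0.5105]
roller [-0.0754  0.0115 -0.0009] 0.02752382901031956
roller [-0.0581  0.0115 -0.0008] 0.028067965006530853
roller [-0.0327  0.0115 -0.0007] 0.028659367226913958
front end top [[0.5078 0.1778 0.1231]]
red low row 11 [[0.505  0.2417 0.032 ]]
```

The roller sits over the groove, lateral offset about 0.5 mm and angle error about 0.1°. I'm lowering gently.

arm_command(
  translation=[
    [0, 0.2, 0],
    [0, 0.4, 0],
    [0, 0.6, 0],
    [0, 0.74, 0],
    [0, 0.76, 0],
  ],
  rotation=[
    [0, 0, 0],
    [0, 0, 0],
    [0, 0, 0],
    [0, 0, 0],
    [0, 0, 0],
  ],
  grip=[1, 1, 1, 1, 1],
)

```text
time_s: 9.8
position: [0.5126, 0.101, 0.0621]
tcp_rot: [[0.054, -0.003, 0.999], [-0.999, -0.0, 0.054], [-0.0, -1.0, -0.003]]
force: [-0.4, 0.6, -2.7]
opening: 0.337
```

arm_command(
  translation=[
    [0, 0, 0],
    [0, 0, 0],
  ],
  rotation=[
    [0, 0, 0],
    [0, 0, 0],
  ],
  grip=[1, 1],
)

```text
time_s: 10.0
position: [0.5139, 0.1015, 0.0639]
tcp_rot: [[0.055, 0.001, 0.998], [-0.998, -0.0, 0.055], [0.0, -1.0, 0.001]]
force: [0.1, -0.2, -3.4]
opening: 0.333
```

arm_command(
  translation=[
    [0, 0.02, 0],
    [0, 0.04, 0],
    [0, 0.055, 0],
    [0, 0.065, 0],
    [0, 0.065, 0],
  ],
  rotation=[
    [0, 0, 0],
    [0, 0, 0],
    [0, 0, 0],
    [0, 0, 0],
    [0, 0, 0],
  ],
  grip=[1, 1, 1, 1, 1],
)

```text
time_s: 10.5
position: [0.5133, 0.1017, 0.0581]
tcp_rot: [[0.056, -0.0, 0.998], [-0.998, -0.0, 0.056], [-0.0, -1.0, -0.0]]
force: [0.3, 0.4, -2.9]
opening: 0.334
```

arm_command(
  translation=[
    [0, 0.01, 0],
    [0, 0.02, 0],
    [0, 0.02, 0],
  ],
  rotation=[
    [0, 0, 0],
    [0, 0, 0],
    [0, 0, 0],
  ],
  grip=[1, 1, 1],
)

```text
time_s: 10.8
position: [0.5138, 0.1017, 0.0566]
tcp_rot: [[0.055, 0.001, 0.998], [-0.998, -0.0, 0.055], [0.0, -1.0, 0.001]]
force: [-0.6, 0.2, -2.5]
opening: 0.334
```

arm_command(
  translation=[
    [0, 0.01, 0],
    [0, 0.01, 0],
    [0, 0.01, 0],
  ],
  rotation=[
    [0, 0, 0],
    [0, 0, 0],
    [0, 0, 0],
  ],
  grip=[1, 1, 1],
)

```text
time_s: 11.1
position: [0.514, 0.1017, 0.0563]
tcp_rot: [[0.056, 0.002, 0.998], [-0.998, -0.0, 0.056], [0.0, -1.0, 0.002]]
force: [1.4, 0.1, 2.4]
opening: 0.339
```

```bash
python3 - <<'E'
from h import *
for i in range(3):
    s=bot.read_state();print(s["time_s"],s["position"],s["force"],s["moment"]); eyes.capture("top")
E
```

```text
11.1 [0.51404083 0.10168651 0.05629307] [1.41138586 0.13216916 2.40273261] [-0.11168323 -0.0508174   0.00732936]
11.15 [0.51402465 0.10169413 0.056303  ] [ 1.25386952 -0.53974907  3.67611586] [-0.12497484 -0.06176509 -0.07214403]
11.2 [0.51402779 0.10170963 0.0562668 ] [0.41128496 0.98719152 3.79565582] [-0.12757224 -0.05015193  0.01789409]
```

It seated at z 0.0563 with a gentle load of about 6 N. I'm releasing now.

arm_command(
  translation=[
    [0, -0.01, 0],
    [0, -0.01, 0],
    [0, -0.01, 0],
    [0, -0.01, 0],
    [0, -0.01, 0],
  ],
  rotation=[
    [0, 0, 0],
    [0, 0, 0],
    [0, 0, 0],
    [0, 0, 0],
    [0, 0, 0],
  ],
  grip=[1, 0.25, 0.2, 0, -0.2],
)

```text
time_s: 11.75
position: [0.5128, 0.1017, 0.0563]
tcp_rot: [[0.055, -0.001, 0.998], [-0.998, 0.0, 0.055], [-0.0, -1.0, -0.001]]
force: [1.3, 0.2, 0.4]
opening: 0.502
```

arm_command(
  translation=[
    [0, 0, 0],
    [0, 0, 0],
    [0, -0.2, 0],
    [0, -0.5, 0],
    [0, -0.8, 0],
  ],
  rotation=[
    [0, 0, 0],
    [0, 0, 0],
    [0, 0, 0],
    [0, 0, 0],
    [0, 0, 0],
  ],
  grip=[-0.2, -0.2, -0.2, -0.2, -0.2],
)

```text
time_s: 12.25
position: [0.5129, 0.1017, 0.1209]
tcp_rot: [[0.055, -0.002, 0.998], [-0.998, 0.0, 0.055], [-0.0, -1.0, -0.002]]
force: [0.5, 0.8, -0.5]
opening: 0.598
```

```bash
python3 - <<'E'
from h import *
np.set_printoptions(precision=4,suppress=True)
s=bot.read_state();print(s["time_s"],s["position"],s["force"],s["opening"])
c=cap("wrist");t=cap("top")
cv2.imwrite("pics/w5.png",np.vstack([cv2.resize(c["image"],(440,330)),cv2.resize(t["image"][140:240,80:255],(440,252))]))
E
```

```text
12.25 [0.5129 0.1017 0.1209] [ 0.5223  0.7628 -0.4891] 0.5981298537079872
```

View pics/w5.png

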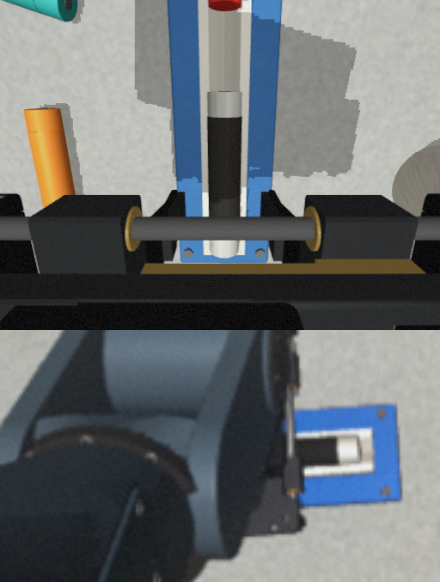

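Both views show the black roller lying free in the rear of the groove, well clear of the red tip. Next I'll go behind it with closed fingers.

arm_command(
  translation=[
    [0.3, 0, 0.01],
    [0.65, 0, 0.01],
    [0.65, 0, 0.01],
  ],
  rotation=[
    [0, 0, 0],
    [0, 0, 0],
    [0, 0, 0],
  ],
  grip=[0, 0.5, 1],
)

```text
time_s: 12.65
position: [0.5173, 0.0475, 0.12]
tcp_rot: [[0.053, -0.0, 0.999], [-0.999, -0.001, 0.053], [0.001, -1.0, -0.0]]
force: [1.4, 0.3, -0.7]
opening: 0.41
```

arm_command(
  translation=[
    [0.3, 0, 0],
    [0.65, 0, 0],
    [0.65, 0, 0],
    [0.65, 0, 0],
    [0.65, 0, 0],
  ],
  rotation=[
    [0, 0, 0],
    [0, 0, 0],
    [0, 0, 0],
    [0, 0, 0],
    [0, 0, 0],
  ],
  grip=[1, 1, 1, 1, 1],
)

```text
time_s: 13.15
position: [0.5193, -0.001, 0.1201]
tcp_rot: [[0.056, -0.001, 0.998], [-0.998, 0.001, 0.056], [-0.001, -1.0, -0.001]]
force: [-0.1, -0.2, 0.0]
opening: 0.026
```

```bash
python3 - <<'E'
from h import *
np.set_printoptions(precision=4,suppress=True)
s=bot.read_state();print(s["time_s"],s["position"],s["force"],s["opening"])
c=cap("wrist");cv2.imwrite("pics/w6.png",c["image"])
print([(round(r["conf"],2),ray(c,np.array(r["point"])*[512,384],.041)[0]) for r in models.spot_point("wrist","roller_center")[:2]])
i=c["image"].max(2); x=int(proj(c,[[.5135,.10,.05]])[0][0]); print(x)
for r in range(60,250,4): print(r,i[r,x],end=' ')
print(ray(c,[[x,100],[x,150],[x,200]],.056))
E
```

```text
13.15 [ 0.5193 -0.001   0.1201] [-0.0554 -0.1556  0.0486] 0.025585247309619353
[(0.69, array([0.5112, 0.1026, 0.041 ])), (0.64, array([0.36  , 0.0801, 0.041 ]))]
260
60 33 64 38 68 37 72 37 76 29 80 36 84 34 88 36 92 34 96 31 100 34 104 34 108 37 112 38 116 35 120 38 124 36 128 38 132 33 136 34 140 39 144 38 148 157 152 160 156 161 160 161 164 160 168 156 172 157 176 144 180 138 184 138 188 139 192 136 196 133 200 139 204 133 208 189 212 188 216 191 220 188 224 170 228 164 232 164 236 164 240 161 244 162 248 161 [[0.514  0.08   0.056 ]
 [0.5159 0.0471 0.056 ]
 [0.518  0.011  0.056 ]]
```

arm_command(
  translation=[
    [0, 0.2, 0],
    [0, 0.4, 0],
    [0, 0.6, 0],
    [0, 0.72, 0],
    [0, 0.77, 0],
  ],
  rotation=[
    [0, 0, 0],
    [0, 0, 0],
    [0, 0, 0],
    [0, 0, 0],
    [0, 0, 0],
  ],
  grip=[1, 1, 1, 1, 1],
)

```text
time_s: 13.75
position: [0.5194, -0.0014, 0.0581]
tcp_rot: [[0.056, -0.002, 0.998], [-0.998, 0.0, 0.056], [-0.0, -1.0, -0.002]]
force: [0.9, 1.1, -0.7]
opening: 0.005
```

arm_command(
  translation=[
    [0, 0, 0],
    [0, 0, 0],
    [0, 0, 0],
  ],
  rotation=[
    [0, 0, 0],
    [0, 0, 0],
    [0, 0, 0],
  ],
  grip=[1, 1, 1],
)

```text
time_s: 14.05
position: [0.5204, -0.0021, 0.0596]
tcp_rot: [[0.055, 0.001, 0.998], [-0.998, -0.0, 0.055], [0.0, -1.0, 0.001]]
force: [0.1, 0.8, -0.0]
opening: 0.003
```

```bash
python3 - <<'E'
from h import *
for i in range(3):
    s=bot.read_state();print(s["time_s"],s["position"],s["force"],s["opening"]); eyes.capture("top")
E
```

```text
14.05 [ 0.52041307 -0.00211537  0.05957261] [ 0.08030911  0.82008978 -0.01287494] 0.00309193347685807
14.1 [ 0.52039787 -0.0021623   0.05959014] [-0.09900409  0.79127424  0.23416852] 0.0072965928981960915
14.15 [ 0.52029148 -0.00215884  0.05953309] [ 0.32442585  0.22872002 -0.0349287 ] 0.005436371368366791
```

arm_command(
  translation=[
    [-0.04, 0.015, 0],
    [-0.08, 0.015, 0],
    [-0.12, 0.015, 0],
    [-0.15, 0.015, 0],
    [-0.18, 0.015, 0],
  ],
  rotation=[
    [0, 0, 0],
    [0, 0, 0],
    [0, 0, 0],
    [0, 0, 0],
    [0, 0, 0],
  ],
  grip=[1, 1, 1, 1, 1],
)

```text
time_s: 14.7
position: [0.5191, 0.0126, 0.0577]
tcp_rot: [[0.056, -0.0, 0.998], [-0.998, 0.0, 0.056], [-0.0, -1.0, -0.0]]
force: [-0.8, -0.2, 0.3]
opening: 0.004
```

arm_command(
  translation=[
    [-0.02, 0, 0],
    [-0.04, 0, 0],
    [-0.06, 0, 0],
    [-0.08, 0, 0],
    [-0.1, 0, 0],
  ],
  rotation=[
    [0, 0, 0],
    [0, 0, 0],
    [0, 0, 0],
    [0, 0, 0],
    [0, 0, 0],
  ],
  grip=[1, 1, 1, 1, 1],
)

```text
time_s: 15.2
position: [0.5188, 0.02, 0.0578]
tcp_rot: [[0.056, 0.0, 0.998], [-0.998, -0.0, 0.056], [0.0, -1.0, 0.0]]
force: [-0.3, -2.1, 0.6]
opening: 0.006
```

arm_command(
  translation=[
    [-0.02, 0, 0],
    [-0.04, 0, 0],
    [-0.06, 0, 0],
    [-0.08, 0, 0],
    [-0.1, 0, 0],
  ],
  rotation=[
    [0, 0, 0],
    [0, 0, 0],
    [0, 0, 0],
    [0, 0, 0],
    [0, 0, 0],
  ],
  grip=[1, 1, 1, 1, 1],
)

```text
time_s: 15.7
position: [0.5183, 0.0284, 0.0577]
tcp_rot: [[0.055, 0.0, 0.998], [-0.998, -0.0, 0.055], [0.0, -1.0, 0.0]]
force: [0.4, -2.0, -0.5]
opening: 0.006
```

arm_command(
  translation=[
    [-0.04, 0, 0],
    [-0.08, 0, 0],
    [-0.12, 0, 0],
    [-0.16, 0, 0],
    [-0.2, 0, 0],
  ],
  rotation=[
    [0, 0, 0],
    [0, 0, 0],
    [0, 0, 0],
    [0, 0, 0],
    [0, 0, 0],
  ],
  grip=[1, 1, 1, 1, 1],
)

```text
time_s: 16.2
position: [0.5174, 0.0446, 0.0577]
tcp_rot: [[0.056, 0.0, 0.998], [-0.998, 0.0, 0.056], [-0.0, -1.0, 0.0]]
force: [-0.5, -2.3, -1.1]
opening: 0.005
```

arm_command(
  translation=[
    [-0.04, 0, 0],
    [-0.08, 0, 0],
    [-0.12, 0, 0],
    [-0.16, 0, 0],
    [-0.2, 0, 0],
  ],
  rotation=[
    [0, 0, 0],
    [0, 0, 0],
    [0, 0, 0],
    [0, 0, 0],
    [0, 0, 0],
  ],
  grip=[1, 1, 1, 1, 1],
)

```text
time_s: 16.7
position: [0.5165, 0.0605, 0.0578]
tcp_rot: [[0.055, 0.0, 0.998], [-0.998, -0.0, 0.055], [0.0, -1.0, 0.0]]
force: [0.3, -2.2, -0.2]
opening: 0.007
```

arm_command(
  translation=[
    [-0.03, 0, 0],
    [-0.05, 0, 0],
    [-0.07, 0, 0],
    [-0.085, 0, 0],
    [-0.1, 0, 0],
  ],
  rotation=[
    [0, 0, 0],
    [0, 0, 0],
    [0, 0, 0],
    [0, 0, 0],
    [0, 0, 0],
  ],
  grip=[1, 1, 1, 1, 1],
)

```text
time_s: 17.2
position: [0.5161, 0.0682, 0.0578]
tcp_rot: [[0.055, 0.0, 0.998], [-0.998, -0.0, 0.055], [0.0, -1.0, 0.0]]
force: [0.7, -2.7, 0.6]
opening: 0.006
```

```bash
python3 - <<'E'
from h import *
for i in range(3):
    s=bot.read_state();print(s["time_s"],s["position"],s["force"]); c=cap("wrist","w7.png")
i=c["image"]; h=cv2.cvtColor(i,cv2.COLOR_BGR2HSV)
cv2.imwrite("pics/w7.png",cv2.resize(i,(640,480)))
E
```

```text
17.2 [0.5160697  0.06824909 0.05775908] [ 0.67735485 -2.74375538  0.62311919]
17.25 [0.51608248 0.06841256 0.05776853] [ 0.76539013 -1.77000087 -1.00654284]
17.3 [0.51607924 0.06843039 0.05776874] [ 0.53848844 -1.08432709 -0.39579965]
```

View pics/w7.png

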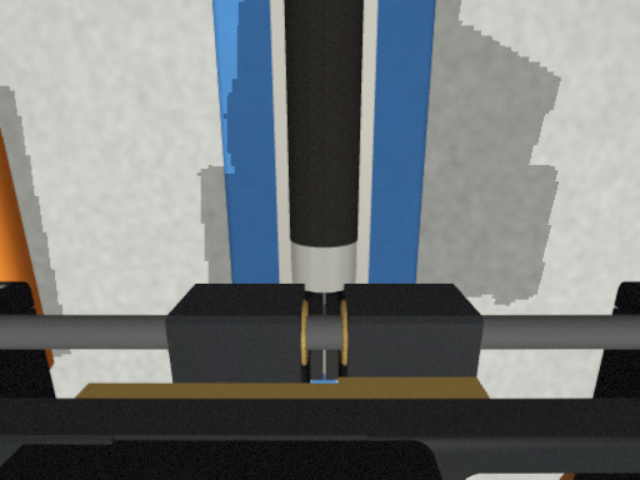

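The roller is centred in the groove at columns 285–360, with the fingers on its rear face. Friction is about 2.2 N. I'm slowing down near the stop.

arm_command(
  translation=[
    [-0.015, 0, 0],
    [-0.03, 0, 0],
    [-0.045, 0, 0],
    [-0.06, 0, 0],
    [-0.075, 0, 0],
  ],
  rotation=[
    [0, 0, 0],
    [0, 0, 0],
    [0, 0, 0],
    [0, 0, 0],
    [0, 0, 0],
  ],
  grip=[1, 1, 1, 1, 1],
)

```text
time_s: 17.85
position: [0.5157, 0.0743, 0.0578]
tcp_rot: [[0.055, 0.0, 0.998], [-0.998, -0.0, 0.055], [0.0, -1.0, 0.0]]
force: [0.8, -1.9, 0.2]
opening: 0.001
```

arm_command(
  translation=[
    [-0.01, 0, 0],
    [-0.02, 0, 0],
    [-0.03, 0, 0],
    [-0.04, 0, 0],
  ],
  rotation=[
    [0, 0, 0],
    [0, 0, 0],
    [0, 0, 0],
    [0, 0, 0],
  ],
  grip=[1, 1, 1, 1],
)

```text
time_s: 18.25
position: [0.5156, 0.0774, 0.0578]
tcp_rot: [[0.055, 0.0, 0.998], [-0.998, -0.0, 0.055], [0.0, -1.0, 0.0]]
force: [0.8, -1.4, -0.3]
opening: 0.005
```

arm_command(
  translation=[
    [-0.01, 0, 0],
    [-0.02, 0, 0],
    [-0.03, 0, 0],
  ],
  rotation=[
    [0, 0, 0],
    [0, 0, 0],
    [0, 0, 0],
  ],
  grip=[1, 1, 1],
)

```text
time_s: 18.55
position: [0.5154, 0.0798, 0.0578]
tcp_rot: [[0.055, 0.0, 0.998], [-0.998, -0.0, 0.055], [0.0, -1.0, 0.0]]
force: [0.6, -2.5, 0.2]
opening: 0.003
```

arm_command(
  translation=[
    [-0.01, 0, 0],
    [-0.02, 0, 0],
    [-0.03, 0, 0],
  ],
  rotation=[
    [0, 0, 0],
    [0, 0, 0],
    [0, 0, 0],
  ],
  grip=[1, 1, 1],
)

```text
time_s: 18.85
position: [0.5154, 0.0815, 0.0578]
tcp_rot: [[0.056, 0.0, 0.998], [-0.998, -0.001, 0.056], [0.001, -1.0, 0.0]]
force: [0.0, -7.0, 0.3]
opening: 0.01
```

arm_command(
  translation=[
    [-0.01, 0, 0],
    [-0.015, 0, 0],
  ],
  rotation=[
    [0, 0, 0],
    [0, 0, 0],
  ],
  grip=[1, 1],
)

```text
time_s: 19.05
position: [0.5153, 0.0823, 0.0578]
tcp_rot: [[0.057, 0.0, 0.998], [-0.998, -0.002, 0.057], [0.002, -1.0, -0.0]]
force: [0.5, -8.7, 0.2]
opening: 0.004
```

```bash
python3 - <<'E'
from h import *
for i in range(3):
    s=bot.read_state();print(s["time_s"],s["position"],s["force"]); eyes.capture("top")
E
```

```text
19.05 [0.51534042 0.08229904 0.057806  ] [ 0.45910445 -8.68371588  0.19590081]
19.1 [0.51532266 0.08232849 0.05776991] [ 0.37469414 -6.95005847  0.32850133]
19.15 [0.51532536 0.08231462 0.0577879 ] [ 0.10101961 -7.90081465  0.5109736 ]
```

arm_command(
  translation=[
    [-0.01, 0, 0],
    [-0.018, 0, 0],
    [-0.025, 0, 0],
    [-0.025, 0, 0],
  ],
  rotation=[
    [0, 0, 0],
    [0, 0, 0],
    [0, 0, 0],
    [0, 0, 0],
  ],
  grip=[1, 1, 1, 1],
)

```text
time_s: 19.6
position: [0.5153, 0.0836, 0.0578]
tcp_rot: [[0.057, -0.0, 0.998], [-0.998, -0.003, 0.057], [0.003, -1.0, -0.0]]
force: [-0.1, -10.0, 0.7]
opening: 0.009
```

```bash
python3 - <<'E'
from h import *
for i in range(3):
    s=bot.read_state();print(s["time_s"],s["position"],s["force"]); eyes.capture("top")
E
```

```text
19.6 [0.51525695 0.08359391 0.05778996] [-0.09521998 -9.96451038  0.7112153 ]
19.65 [0.51529525 0.08360923 0.0577987 ] [  0.23929205 -10.14601313   0.18156753]
19.7 [0.51524831 0.08358331 0.05779964] [-7.26833324e-03 -1.05105783e+01 -6.05859261e-01]
```

arm_command(
  translation=[
    [-0.008, 0, 0],
    [-0.014, 0, 0],
    [-0.014, 0, 0],
    [-0.014, 0, 0],
    [-0.014, 0, 0],
  ],
  rotation=[
    [0, 0, 0],
    [0, 0, 0],
    [0, 0, 0],
    [0, 0, 0],
    [0, 0, 0],
  ],
  grip=[1, 1, 1, 1, 1],
)

```text
time_s: 20.25
position: [0.5153, 0.0843, 0.0578]
tcp_rot: [[0.057, -0.0, 0.998], [-0.998, -0.003, 0.057], [0.003, -1.0, -0.0]]
force: [0.8, -12.8, -0.2]
opening: 0.001
```

```bash
python3 - <<'E'
from h import *
for i in range(6):
    s=bot.read_state();print(s["time_s"],s["position"],s["force"]); eyes.capture("top")
E
```

```text
20.25 [0.51527113 0.08428566 0.05781568] [  0.77165667 -12.76287702  -0.21546288]
20.3 [0.51522816 0.08430776 0.05778322] [ -0.30750239 -12.80593282   0.11693692]
20.35 [0.51524207 0.08431025 0.05780486] [ -0.52340134 -12.95344894   0.06008815]
20.4 [0.51526368 0.08429993 0.05780671] [  0.91144162 -11.69115539  -0.41858852]
20.45 [0.51524187 0.08430922 0.05781078] [  0.44458734 -12.09038781   0.21648548]
20.5 [0.51524776 0.08429356 0.05780403] [  0.3335339  -13.12037361   0.733771  ]
```

It held about 12.5 N at the hand. Less roughly 2.2 N of friction, that is about 10 N at the stop, for over 0.6 s. I'm backing off slowly.

arm_command(
  translation=[
    [0, 0, 0],
    [0.01, 0, 0],
    [0.02, 0, 0],
    [0.03, 0, 0],
    [0.04, 0, 0],
  ],
  rotation=[
    [0, 0, 0],
    [0, 0, 0],
    [0, 0, 0],
    [0, 0, 0],
    [0, 0, 0],
  ],
  grip=[1, 1, 1, 1, 1],
)

```text
time_s: 21.05
position: [0.5153, 0.0827, 0.0578]
tcp_rot: [[0.055, 0.0, 0.998], [-0.998, -0.001, 0.055], [0.001, -1.0, 0.0]]
force: [0.4, -4.1, 0.3]
opening: 0.001
```

arm_command(
  translation=[
    [0.01, 0, 0],
    [0.02, 0, 0],
    [0.03, 0, 0],
    [0.04, 0, 0],
    [0.05, 0, 0],
  ],
  rotation=[
    [0, 0, 0],
    [0, 0, 0],
    [0, 0, 0],
    [0, 0, 0],
    [0, 0, 0],
  ],
  grip=[1, 1, 1, 1, 1],
)

```text
time_s: 21.55
position: [0.5148, 0.0798, 0.0576]
tcp_rot: [[0.055, -0.001, 0.998], [-0.998, 0.001, 0.055], [-0.001, -1.0, -0.001]]
force: [-1.0, -0.1, 0.5]
opening: 0.004
```

arm_command(
  translation=[
    [0.02, 0, 0],
    [0.05, 0, 0],
    [0.1, 0, 0],
    [0.2, 0, 0],
    [0.3, 0, 0],
  ],
  rotation=[
    [0, 0, 0],
    [0, 0, 0],
    [0, 0, 0],
    [0, 0, 0],
    [0, 0, 0],
  ],
  grip=[1, 1, 1, 1, 1],
)

```text
time_s: 22.05
position: [0.5168, 0.0547, 0.0578]
tcp_rot: [[0.056, 0.0, 0.998], [-0.998, -0.0, 0.056], [0.0, -1.0, 0.0]]
force: [0.1, 0.3, 0.5]
opening: 0.008
```

arm_command(
  translation=[
    [0, -0.2, 0],
    [0, -0.5, 0],
    [0, -0.8, 0],
    [0, -1, 0],
    [0, -1, 0],
  ],
  rotation=[
    [0, 0, 0],
    [0, 0, 0],
    [0, 0, 0],
    [0, 0, 0],
    [0, 0, 0],
  ],
  grip=[1, 1, 1, 1, 1],
)

```text
time_s: 22.55
position: [0.5183, 0.0546, 0.1398]
tcp_rot: [[0.055, 0.005, 0.998], [-0.998, -0.001, 0.055], [0.001, -1.0, 0.005]]
force: [-0.1, -0.1, -0.2]
opening: 0.004
```

arm_command(
  translation=[
    [0.3, -0.3, 0],
    [0.5, -0.6, 0],
    [0.5, -1, 0],
    [0.5, -1, 0],
    [0.5, -1, 0],
  ],
  rotation=[
    [0, 0, 0],
    [0, 0, 0],
    [0, 0, 0],
    [0, 0, 0],
    [0, 0, 0],
  ],
  grip=[1, 1, 1, 1, 1],
)

```text
time_s: 23.05
position: [0.5187, 0.015, 0.2173]
tcp_rot: [[0.055, -0.0, 0.998], [-0.998, -0.0, 0.055], [-0.0, -1.0, -0.0]]
force: [0.6, -0.6, 0.3]
opening: 0.004
```

```bash
python3 - <<'E'
from h import *
s=bot.read_state();print(s["time_s"],s["position"],s["force"]); c=cap("wrist");t=cap("side")["image"][110:270,130:330]
cv2.imwrite("pics/w8.png",np.hstack([cv2.resize(c["image"],(440,330)),cv2.resize(t,(350,280)) if 0 else cv2.resize(t,(360,330))]))
E
```

```text
23.05 [0.51872552 0.01502689 0.21732158] [ 0.63631007 -0.6093726   0.30847036]
```

View pics/w8.png

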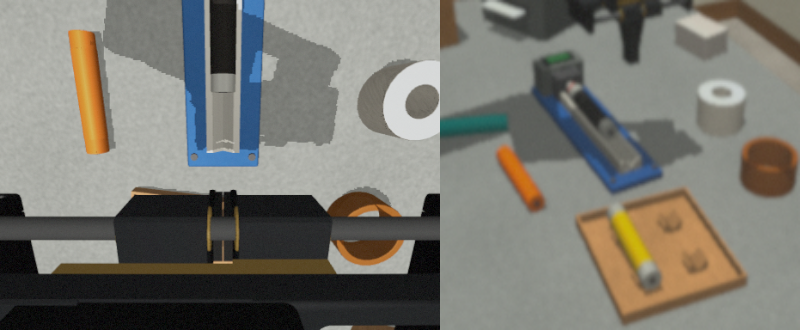

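The roller lies in the groove up by the stop, and the yellow roller, tape and labels look untouched. One last look at the stop contact from above.

arm_command(
  translation=[
    [-0.4, 0, 0],
    [-0.8, 0, 0],
    [-1, 0, 0],
  ],
  rotation=[
    [0, 0, 0],
    [0, 0, 0],
    [0, 0, 0],
  ],
  grip=[1, 1, 1],
)

```text
time_s: 23.45
position: [0.5129, 0.0973, 0.2158]
tcp_rot: [[0.057, -0.004, 0.998], [-0.998, 0.001, 0.057], [-0.001, -1.0, -0.004]]
force: [0.1, 0.4, -0.1]
opening: 0.004
```

arm_command(
  translation=[
    [-0.4, 0, 0],
    [-0.8, 0, 0],
    [-1, 0, 0],
    [-1, 0, 0],
    [-1, 0, 0],
  ],
  rotation=[
    [0, 0, 0],
    [0, 0, 0],
    [0, 0, 0],
    [0, 0, 0],
    [0, 0, 0],
  ],
  grip=[1, 1, 1, 1, 1],
)

```text
time_s: 23.95
position: [0.5093, 0.175, 0.2164]
tcp_rot: [[0.057, -0.003, 0.998], [-0.998, -0.001, 0.057], [0.001, -1.0, -0.003]]
force: [0.7, -0.5, -0.3]
opening: 0.002
```

```bash
python3 - <<'E'
from h import *
s=bot.read_state();print(s["time_s"],s["position"],s["force"]); c=cap("wrist")
x,y=proj(c,[[.505,.245,.041]])[0].astype(int);print(x,y)
cv2.imwrite("pics/w9.png",cv2.resize(c["image"][max(0,y-60):y+60,x-80:x+80],(800,600),interpolation=cv2.INTER_CUBIC))
E
```

```text
23.95 [0.50927526 0.17503857 0.21643248] [ 0.70641789 -0.54357618 -0.25226578]
260 114
```

View pics/w9.png

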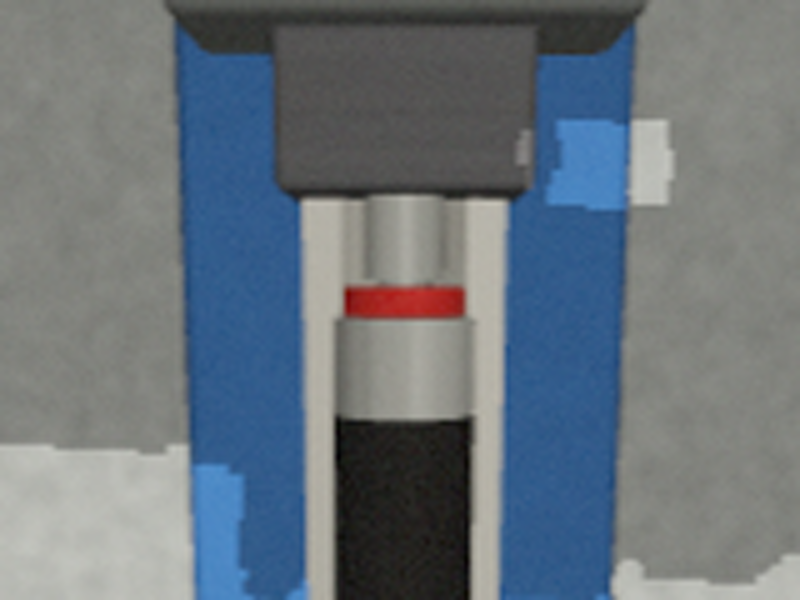

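The steel end rests flush on the red tip (row 318) with no gap, and the robot is clear of everything.

```bash
python3 -c "
from rig import bot
print(bot.hand_in())"
```

```text
the job is handed in; nothing more can be done
None
```

The black roller now lies in the V-groove with its end touching the red stop. I handed the job in at about 24 s, and it reports no verdict.

- **Placing:** I took the roller from its cradle and laid it down about 41 mm behind the groove's middle, with a light contact of roughly 6–7 N. Then I let go and lifted clear; a picture showed it lying free, away from the tip.
- **Pressing:** I pushed it from behind with closed fingers, at about 8–30 mm/s along the groove and slower than that at the stop. Sliding friction was about 2.2 N. The hand force settled at about 12.5 N (11.7–13.1 N), so I estimate about 10 N at the stop, held for over 0.6 s. The highest wrist force I read along the groove was 13.1 N. The force at the stop was not measured directly.
- **Last checks:** After backing off slowly, the close picture showed the roller's end flush on the red tip with no gap. The yellow roller, tape and label roll looked unmoved in the side picture, and the robot was touching nothing.
- **Disagreement:** The top and wrist cameras differed by about 2 mm across the groove, within the stated calibration.

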